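# Pack a glass panel snugly into the glazing jig

### The job

The leaded-glass panel lying in the bay of the wooden jig is narrower than the bay. Choose the two coloured packers whose thicknesses together fill the gap beside it snugly (not loose, not forced), and slide both into the gap from its open near end, upright side by side, until they are fully home against the end stop. Leave the other two packers out of the jig and both panels where they lie.

Things in the scene. Friction and masses are not known exactly. Their poses are not given: they have to be found in the camera images.
- jig: Fixed glazing jig of wooden battens 24 mm high: left and right fence (each 20 mm wide, near ends rounded) and an end stop across their far ends form a bay, open above and at the near end, 138.5 mm wide and 100 mm deep. Origin: on the surface at the bay's mouth (fence ends), on the right fence's inner face; x points into the bay, away from the robot (within 0.12 rad), y left across it.
- gap_mouth (a point): Right edge of the gap's mouth: the jig's origin, but 18 mm above the surface; axes as the jig's. The panel in the bay lies against the left fence and near the end stop; the gap to be packed runs from here (y = 0) to that panel's right edge. The spare panel lies against the outer side of the right fence.
- gap_middle (a point): Point in the gap, at x = 40, y = 20, z = 18 mm in the jig's frame. A packer fully home has its centre at jig x = 40 mm and so sticks 20 mm out of the mouth.
- amber_panel: Loose leaded-glass panel, amber and orange panes, silver rim, 94 mm long (jig x), 100 mm wide, 14 mm thick, 0.5 kg, lying flat. Origin: underside, middle of its LEFT edge; it reaches 100 mm to the right (-y). It starts either in the bay (origin at jig y = 138 mm), leaving a gap of 38.5 mm, or as the spare (origin at jig y = -20 mm).
- blue_panel: Loose leaded-glass panel, blue and turquoise panes, silver rim, 94 mm long (jig x), 90 mm wide, 14 mm thick, 0.5 kg, lying flat. Origin: underside, middle of its LEFT edge; it reaches 90 mm to the right (-y). It starts either in the bay (origin at jig y = 138 mm), leaving a gap of 48.5 mm, or as the spare (origin at jig y = -20 mm).
- packer_12_center (a point): Centre (half-way up) of the yellow plastic packer, the thinnest of four: 120 mm long (own x), 12 mm thick (own y), 36 mm high (z), about 0.06 kg, both ends fully rounded in plan. It stands upright on the surface on its 12 mm wide edge, its length roughly along the robot's x (within 0.3 rad).
- packer_16_center (a point): Centre (half-way up) of the blue plastic packer, the second thinnest of four: 120 mm long (own x), 16 mm thick (own y), 36 mm high (z), about 0.06 kg, both ends fully rounded in plan. It stands upright on the surface on its 16 mm wide edge, its length roughly along the robot's x (within 0.3 rad).
- packer_24_center (a point): Centre (half-way up) of the red plastic packer, the second thickest of four: 120 mm long (own x), 24 mm thick (own y), 36 mm high (z), about 0.06 kg, both ends fully rounded in plan. It stands upright on the surface on its 24 mm wide edge, its length roughly along the robot's x (within 0.3 rad).
- packer_30_center (a point): Centre (half-way up) of the green plastic packer, the thickest of four: 120 mm long (own x), 30 mm thick (own y), 36 mm high (z), about 0.06 kg, both ends fully rounded in plan. It stands upright on the surface on its 30 mm wide edge, its length roughly along the robot's x (within 0.3 rad).
There are look-alikes about, which are no part of the job. Of the things that look like the part that bears packer_30_center, the smaller one is meant.

How it is judged:
By the outcome, as a careful person would: the job done as asked, in the order asked, and still so for the second after the job is handed in, with the robot touching nothing.
It also fails if it takes over 64 s, if anything falls off the work surface, if the arm or the gripper's body presses on something with over 40 N, if the wrist force passes 120 N, or if a joint passes its speed limit or range.

### The arm

A 6-joint arm with a two-finger parallel gripper is mounted at the origin on a cart in front of the work surface, level with it; the furniture and walls round the work are solid. World frame = base frame: x ahead of the robot, y to its left, z up, the work surface at z = 0. Lengths are in mm, angles in degrees, forces in N, time in s.
With the tool pointing down it reaches from about 300 to 850 mm from the base axis. Payload 4.2 kg.
Tool frame: the origin (TCP) lies between the finger pads; the fingertips stand 19 mm ahead of it and the grasp point (between the pads) is the TCP; z points along the fingers, x is the direction in which the jaws open and shut, and the axes are right-handed (so a half turn about z gives the same grasp; the last joint's range is limited). The gripper opens to 91 mm and grips with 3 to 60 N. Pads are 32 mm wide; open, the fingers measure 118 mm over their backs; the gripper's body (76 mm by 178 mm) begins 60 mm behind the grasp point.
Start: joints at [68.067, 18.312, 89.639, -0, 72.044, -1.146], TCP at [204.067, 537.587, 212.976] pointing down, gripper open.
Joint ranges: [-177.97, 177.97], [-48.28, 115.42], [12.27, 149.76], [-77.06, 257.06], [2.81, 150.46], [-146.56, 146.56]. Speed limits (degrees/s): [147.25, 147.25, 180, 180, 180, 180].

### API

Orientations are given as [roll, pitch, yaw] about the fixed x, y, z axes, in that order (R = Rz(yaw) Ry(pitch) Rx(roll)).
In Python, from workcell import sensors, grab_frame, env gives the robot as it stands.
- The arm moves only by the tool servo_tool, never from a script. Its argument "motion" is one flat list of numbers, 7 for each row, row after row: the shift along the world's x, y, z in mm, then the turn, a rotation vector about the world's x, y, z in rad, then the opening in per cent of the stroke, from 0 (shut) to 100 (fully open). In form: [x, y, z, rx, ry, rz, grip, x, y, z, rx, ry, rz, grip, ...]. A call has 1 to 10 rows; each row shifts and turns the commanded pose from where the row before left it; what a row does not reach is not made up. A row lasts 1/12 s, in which the tool goes at most 41.7 mm and 7.16 degrees, less where a joint would pass 70% of its speed; a pose out of reach is approached as far as the arm can. A call with a gripper value outside its range is refused whole. The fingers move at their own pace and stop on an object; "newtons" is the grip in N (left out, the last holds). Time passes only in rows, so rows that do not move let the fingers close. It gives the time, the measured TCP pose, the force and the opening at its end, in the units of the state.
- sensors.state(): the state, without advancing time (a new reading comes with each control period).
- grab_frame(name): name is "scene" or "side" or "wrist"; returns a dict with "image" (480x640x3 uint8, red, green, blue), "depth" (480x640 float32, mm along the optical axis (not along the pixel's ray), 0 where there is no reading), "fx", "fy", "cx", "cy" (pixels), "dist_coeffs" ([k1, k2, p1, p2, k3] as OpenCV has them; the pictures are not rectified), "extrinsics" (4x4, takes a point from camera to world coordinates); the wrist camera has in their place "T_tool_cam" (4x4, takes a point from camera to tool coordinates, whose origin is the TCP and whose axes are the tool frame's). Camera axes: x right, y up, looking along -z (the intrinsics and any distortion apply to the point x, -y, -z); pixel columns grow to the right and rows downward; lengths in mm; the calibration is good to about 2 mm. A picture is of the moment at which its call begins: read the wrist's pose just before it.
- env.job_done(): hands the job in, once; it reports no verdict.
The state is a dict: "time_s": time; "qpos": joint angles; "qvel": joint speeds; "effort": joint torques, N m; "ee_pos": TCP position; "ee_rot": TCP orientation; "force": force on the tool from outside, world axes, zero at the start; "torque": the same for the moment, N m; "gripper_width": finger opening in mm.
Only numpy, scipy, OpenCV 4.12 (cv2) and the standard library are available. Lean on these libraries where they do the work, as an engineer would, in place of code of your own. Each camera call takes 0.05 s, during which the arm holds its last target.

## Working session

There is one attempt and no reset: what is moved stays moved. The work goes in short steps, Python scripts to look and compute and a tool call to move; the robot and the scene stay as the last step left them, time stands still between calls to the robot, and variables do not carry over. Pictures are saved under pics/ and viewed, and the job is handed in when it is done.

Besides the shell and the picture viewer there is one more tool, called by a JSON object that holds its "name" and its "arguments", one argument or row to a line. servo_tool: Moves the arm, as the interface text tells. Its arguments: {"type":"object","properties":{"motion":{"type":"array"},"newtons":{"type":"number"}},"required":["motion"]}

```bash
mkdir -p pics; cat > h.py <<'E'
import numpy as np, cv2
from workcell import sensors, grab_frame, env
def save(n,f): cv2.imwrite(f'pics/{n}.png',cv2.cvtColor(f['image'],cv2.COLOR_RGB2BGR))
def cloud(f,T=None):
    h,w=f['depth'].shape
    u,v=np.meshgrid(np.arange(w,dtype=np.float64),np.arange(h,dtype=np.float64))
    K=np.array([[f['fx'],0,f['cx']],[0,f['fy'],f['cy']],[0,0,1]])
    p=cv2.undistortPoints(np.stack([u.ravel(),v.ravel()],1)[:,None],K,np.array(f['dist_coeffs'],float))[:,0]
    z=f['depth'].ravel()
    P=np.stack([p[:,0]*z,-p[:,1]*z,-z,np.ones_like(z)],1)
    E=np.array(f['extrinsics']) if T is None else T
    W=(P@E.T)[:,:3]; W[z==0]=np.nan
    return W.reshape(h,w,3)
E
python3 - <<'E'
from h import *
print(sensors.state())
for n in ['scene','side','wrist']:
    f=grab_frame(n); save(n+'0',f); np.savez(n+'0.npz',**{k:np.array(v) for k,v in f.items()})
    print(n,f['fx'],f['dist_coeffs'],f.get('extrinsics',f.get('T_tool_cam')))
E
```

```text
{'time_s': 0.0, 'qpos': array([ 6.80655012e+01,  1.83530291e+01,  8.97076327e+01, -6.46255317e-04,
        7.20430308e+01, -1.14795610e+00]), 'qvel': array([ 0.02085597, -0.00301353,  0.05192962,  0.01242353, -0.04994141,
        0.06351543]), 'effort': array([-1.78559738e-03, -4.12461877e+01, -2.31970650e+01,  7.25733046e-02,
        4.58965043e-02, -1.16104393e-04]), 'ee_pos': array([203.89066942, 537.08917428, 212.09805531]), 'ee_rot': array([-1.79998537e+02,  1.03684078e-01,  6.92136584e+01]), 'force': array([ 0.39724404, -1.15350426, -0.66244099]), 'torque': array([-0.01558543,  0.01921673, -0.07653078]), 'gripper_width': 91.50635767356368}
scene 469.99178609922694 [-0.06001993  0.          0.          0.          0.        ] [[ 5.67918726e-01  6.24291341e-01 -5.36403432e-01 -4.63887768e+00]
 [-8.23083645e-01  4.31764991e-01 -3.68934011e-01 -3.57090703e+02]
 [ 1.27791454e-03  6.51029426e-01  7.59051417e-01  7.80111151e+02]
 [ 0.00000000e+00  0.00000000e+00  0.00000000e+00  1.00000000e+00]]
side 462.1262285953595 [0.01815592 0.         0.         0.         0.        ] [[ 8.20555854e-01  2.63709613e-01 -5.07094991e-01 -7.69239743e+01]
 [-5.71114902e-01  4.13544582e-01 -7.09090014e-01 -8.30374733e+02]
 [ 2.27125328e-02  8.71457468e-01  4.89944918e-01  6.07271952e+02]
 [ 0.00000000e+00  0.00000000e+00  0.00000000e+00  1.00000000e+00]]
wrist 352.53050699588937 [-0.02990455  0.          0.          0.          0.        ] [[ 9.99999535e-01  5.03069249e-04 -8.22821521e-04  3.04051520e-01]
 [ 2.66080274e-04 -9.63974572e-01 -2.65994274e-01 -7.61951651e+01]
 [-9.26992563e-04  2.65993931e-01 -9.63974257e-01 -1.71647125e+02]
 [ 0.00000000e+00  0.00000000e+00  0.00000000e+00  1.00000000e+00]]
```

View pics/scene0.png

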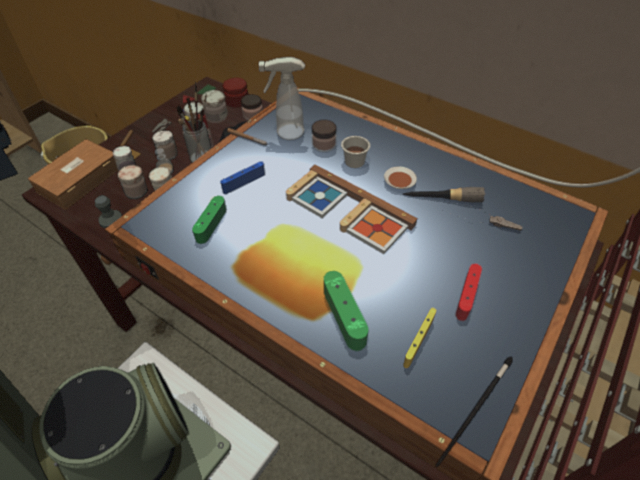

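View pics/side0.png

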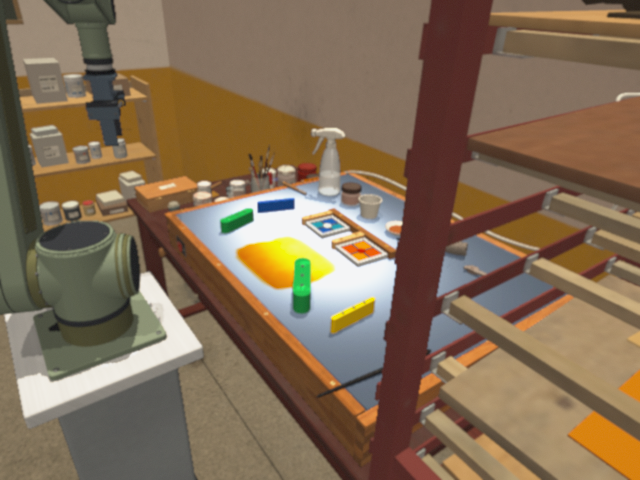

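View pics/wrist0.png

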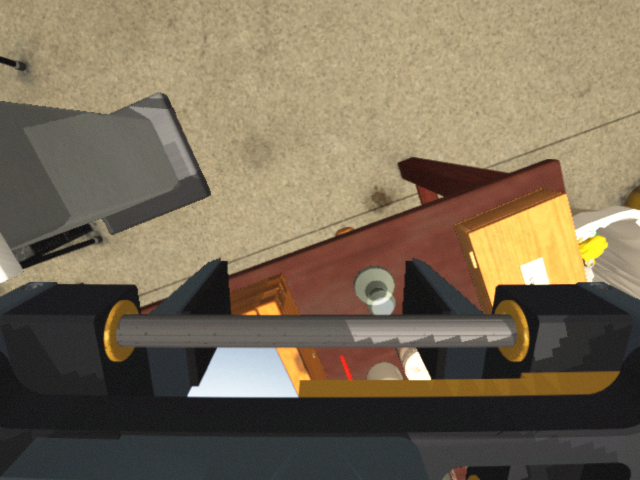

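```bash
python3 - <<'E'
from h import *
f=dict(np.load('scene0.npz'))
im=cv2.cvtColor(f['image'],cv2.COLOR_RGB2BGR)
cv2.imwrite('pics/zoom1.png',cv2.resize(im[140:280,250:430],None,fx=4.4,fy=4.2,interpolation=cv2.INTER_CUBIC))
W=cloud(f)
# top-down height and colour map x 200..800, y -500..500
s=1.0
def ortho(W,f,x0,x1,y0,y1,s,zmax=60):
    P=W.reshape(-1,3);C=im.reshape(-1,3)
    ok=np.isfinite(P[:,0])&(P[:,2]<zmax)&(P[:,2]>-20)
    P=P[ok];C=C[ok];o=np.argsort(P[:,2]);P=P[o];C=C[o]
    H=int((x1-x0)*s);Wd=int((y1-y0)*s);out=np.zeros((H,Wd,3),np.uint8)
    r=((x1-P[:,0])*s).astype(int);c=((y1-P[:,1])*s).astype(int)
    k=(r>=1)&(r<H-1)&(c>=1)&(c<Wd-1)
    for dr in(0,1):
        for dc in (0,1): out[r[k]-dr,c[k]-dc]=C[k]
    return out
cv2.imwrite('pics/ortho.png',ortho(W,f,200,800,-400,400,1))
hsv=cv2.cvtColor(im,cv2.COLOR_BGR2HSV)
def seg(name,hr,box,zmin=5):
    m=np.zeros(hsv.shape[:2],bool);x0,y0,x1,y1=box;m[y0:y1,x0:x1]=1
    h=hsv[...,0];hm=((h>=hr[0])&(h<=hr[1])) if hr[0]<hr[1] else ((h>=hr[0])|(h<=hr[1]))
    m&=hm&(hsv[...,1]>110)&(W[...,2]>zmin)
    P=W[m];zt=np.percentile(P[:,2],90);T=P[P[:,2]>zt-6]
    r=cv2.minAreaRect(T[:,:2].astype(np.float32))
    print(name,m.sum(),'ztop',zt.round(1),r, 'med',np.median(T,0).round(1))
seg('yellow',(20,35),(400,300,445,370))
seg('blue',(105,125),(215,155,270,195))
seg('red',(170,8),(450,260,490,320))
seg('greenS',(45,80),(190,190,230,245))
seg('greenL',(45,80),(315,260,375,360))
# plane check
g=W[200:260,400:460].reshape(-1,3);print(np.median(g,0), g[:,2].std())
E
```

```text
yellow 436 ztop 37.5 ((438.6466064453125, -260.1739807128906), (120.83185577392578, 11.758370399475098), 3.549511432647705) med [ 431.9 -260.8   36. ]
blue 554 ztop 36.9 ((580.6983032226562, 287.93450927734375), (18.91311264038086, 116.74993896484375), 74.4097900390625) med [577.6 287.8  35.4]
red 673 ztop 37.3 ((581.2706298828125, -293.1361083984375), (116.35576629638672, 22.523361206054688), 11.124199867248535) med [ 578.1 -293.6   35.6]
greenS 636 ztop 37.4 ((433.55206298828125, 258.47149658203125), (118.43428802490234, 31.327444076538086), 16.096670150756836) med [430.5 256.2  35.8]
greenL 1449 ztop 48.4 ((406.0819091796875, -115.7039566040039), (157.6529998779297, 39.019378662109375), 55.20559310913086) med [ 401.6 -122.4   46.8]
[nan nan nan] nan
```

View pics/zoom1.png

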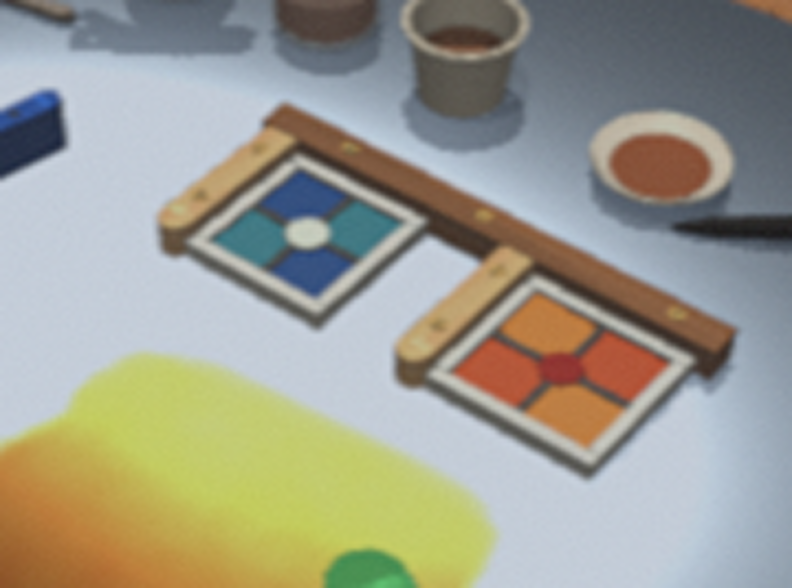

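View pics/ortho.png

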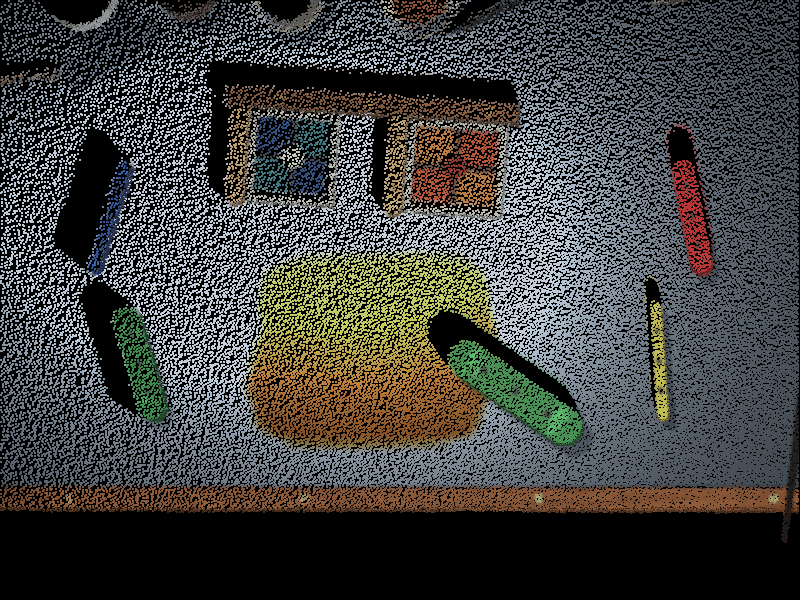

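{"name": "servo_tool", "arguments": {
  "motion": [19,-29,0,0,0,0.0645,100,19,-29,0,0,0,0.0645,100,19,-29,0,0,0,0.0645,100,19,-29,0,0,0,0.0645,100,19,-29,0,0,0,0.0645,100,19,-29,0,0,0,0.0645,100,19,-29,0,0,0,0.0645,100,19,-29,0,0,0,0.0645,100,19,-29,0,0,0,0.0645,100,19,-29,0,0,0,0.0645,100]
}}

```text
time_s: 0.98
ee_pos: [394.5, 246.0, 212.9]
ee_rot: [-180.0, -0.0, 106.4]
force: [0.9, 0.5, -0.0]
gripper_width: 91.2
```

{"name": "servo_tool", "arguments": {
  "motion": [0,0,0,0,0,0,100,0,0,0,0,0,0,100,0,0,0,0,0,0,100]
}}

```text
time_s: 1.23
ee_pos: [393.8, 247.8, 212.8]
ee_rot: [-180.0, -0.0, 106.1]
force: [-0.5, 0.3, -0.6]
gripper_width: 91.4
```

```bash
cat >> h.py <<'E'
from scipy.spatial.transform import Rotation as Ro
def wristT(s,f):
    T=np.eye(4);T[:3,:3]=Ro.from_euler('xyz',s['ee_rot'],degrees=True).as_matrix();T[:3,3]=s['ee_pos']
    return T@np.array(f['T_tool_cam'])
def look(n):
    s=sensors.state();f=grab_frame('wrist');save(n,f);W=cloud(f,wristT(s,f))
    np.savez(n+'.npz',W=W,im=f['image'],pos=s['ee_pos'],rot=s['ee_rot'])
    print(s['time_s'],s['ee_pos'].round(1),s['ee_rot'].round(2),s['force'].round(1),s['gripper_width'].round(1))
    return s,f,W,cv2.cvtColor(f['image'],cv2.COLOR_RGB2HSV)
def top(W,hsv,hr,name,zlo=30,zhi=42,box=None):
    h=hsv[...,0];m=(h>=hr[0])&(h<=hr[1])&(hsv[...,1]>90)&(W[...,2]>zlo)&(W[...,2]<zhi)
    if box: 
        b=np.zeros_like(m);b[box[1]:box[3],box[0]:box[2]]=1;m&=b
    n,l,st,_=cv2.connectedComponentsWithStats(m.astype(np.uint8));k=1+np.argmax(st[1:,4]);m=l==k
    P=W[m];zt=np.median(P[:,2])
    r=cv2.minAreaRect(P[:,:2].astype(np.float32));c=P[:,:2].mean(0)
    ev,V=np.linalg.eigh(np.cov((P[:,:2]-c).T));d=V[:,1]*np.sign(V[0,1])
    t=(P[:,:2]-c)@d;n_=(P[:,:2]-c)@np.array([-d[1],d[0]])
    lo,hi=np.percentile(t,[.5,99.5]);a,b_=np.percentile(n_,[1,99])
    cc=c+d*(lo+hi)/2+np.array([-d[1],d[0]])*(a+b_)/2
    print(name,len(P),'z',zt.round(1),'rect',[np.round(x,1) for x in r],'pca ctr',cc.round(1),'yaw',np.degrees(np.arctan2(d[1],d[0])).round(2),'L',(hi-lo).round(1),'w',(b_-a).round(1))
E
python3 - <<'E'
from h import *
s,f,W,hsv=look('w1')
top(W,hsv,(45,80),'green')
E
```

```text
Traceback (most recent call last):
  File "h.py", line 21, in look
    print(s['time_s'],s['ee_pos'].round(1),s['ee_rot'].round(2),s['force'].round(1),s['gripper_width'].round(1))
                                                                                    ^^^^^^^^^^^^^^^^^^^^^^^^
AttributeError: 'float' object has no attribute 'round'
```

View pics/w1.png

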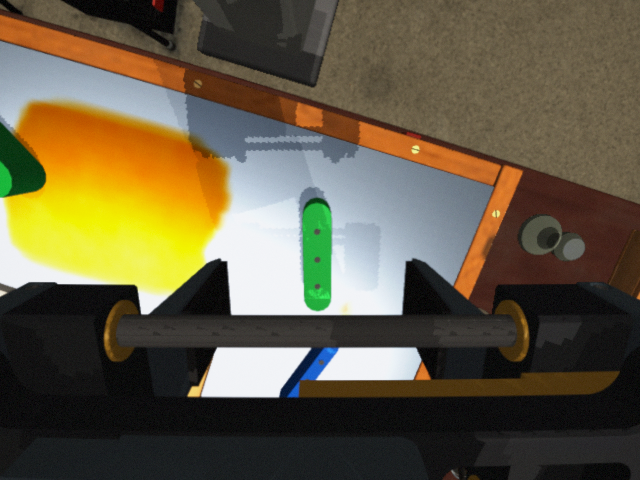

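```bash
sed -i "s/s\['gripper_width'\].round(1)/round(s['gripper_width'],1)/" h.py; python3 - <<'E'
from h import *
d=np.load('w1.npz');hsv=cv2.cvtColor(d['im'],cv2.COLOR_RGB2HSV)
top(d['W'],hsv,(45,80),'green',box=(250,150,400,330))
print(sensors.state()['qpos'].round(1))
E
```

```text
green 2802 z 36.0 rect [array([434.4, 261.8]), array([119. ,  29.2]), np.float64(15.6)] pca ctr [433.8 261.7] yaw 16.28 L 115.4 w 28.5
[ 30.8   8.4 103.1   0.   68.5 -75.4]
```

{"name": "servo_tool", "arguments": {
  "motion": [3.5,2.5,-32,0,0,0,100,0,0,-32,0,0,0,100,0,0,-32,0,0,0,100,0,0,-32,0,0,0,100,0,0,-32,0,0,0,100,0,0,-21,0,0,0,100,0,0,0,0,0,0,100,0,0,0,0,0,0,0,0,0,0,0,0,0,0,0,0,0,0,0,0,0],
  "newtons": 25
}}

```text
time_s: 2.12
ee_pos: [398.6, 251.3, 33.6]
ee_rot: [179.8, -0.1, 106.2]
force: [0.9, -0.6, 0.3]
gripper_width: 74.1
```

{"name": "servo_tool", "arguments": {
  "motion": [0,0,0,0,0,0,0,0,0,0,0,0,0,0,0,0,0,0,0,0,0]
}}

```text
time_s: 2.37
ee_pos: [398.0, 250.3, 32.8]
ee_rot: [179.9, -0.0, 106.2]
force: [0.7, 0.2, -0.3]
gripper_width: 54.1
```

{"name": "servo_tool", "arguments": {
  "motion": [0,0,0,0,0,0,0,0,0,0,0,0,0,0,0,0,0,0,0,0,0,0,0,0,0,0,0,0,0,0,0,0,0,0,0]
}}

```text
time_s: 2.78
ee_pos: [397.6, 250.0, 32.0]
ee_rot: [-180.0, -0.0, 106.2]
force: [0.2, -0.4, 1.1]
gripper_width: 29.0
```

{"name": "servo_tool", "arguments": {
  "motion": [0,0,35,0,0,0,0,0,0,35,0,0,0,0,27,-20,30,0,0,-0.044,0,32,-24,20,0,0,-0.044,0,32,-24,20,0,0,-0.044,0,32,-24,18,0,0,-0.044,0,32,-24,0,0,0,-0.044,0,32,-24,0,0,0,-0.044,0,32,-25,0,0,0,-0.044,0,32,-25,0,0,0,-0.043,0]
}}

```text
time_s: 3.62
ee_pos: [641.6, 64.6, 183.8]
ee_rot: [-180.0, -0.0, 85.9]
force: [0.2, 0.6, 0.3]
gripper_width: 29.3
```

{"name": "servo_tool", "arguments": {
  "motion": [0,0,0,0,0,0,0,0,0,0,0,0,0,0,0,0,0,0,0,0,0]
}}

```text
time_s: 3.87
ee_pos: [639.8, 66.1, 183.2]
ee_rot: [-179.9, -0.0, 86.0]
force: [0.5, 0.5, -1.0]
gripper_width: 29.4
```

```bash
python3 - <<'E'
from h import *
s,f,W,hsv=look('w2')
E
```

```text
3.8667 [639.8  66.1 183.2] [-1.7987e+02 -1.0000e-02  8.6040e+01] [ 0.5  0.5 -1. ] 29.4
```

View pics/w2.png

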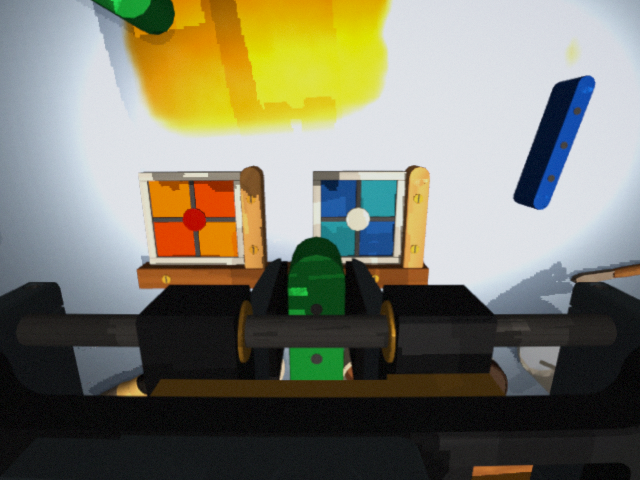

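```bash
cat > an.py <<'E'
from h import *
import sys
d=np.load(sys.argv[1]+'.npz');W=d['W'];hsv=cv2.cvtColor(d['im'],cv2.COLOR_RGB2HSV)
X,Y,Z=W[...,0],W[...,1],W[...,2]
def fence(b,name):
    x0,y0,x1,y1=b
    m=np.zeros(Z.shape,bool);m[y0:y1,x0:x1]=1
    t=m&(Z>20)&(Z<28);P=W[t]
    print(name,'z',np.median(P[:,2]).round(2),'x min',np.percentile(P[:,0],1).round(1))
    # per-row edges
    L=[];R=[]
    for v in range(y0,y1,2):
        u=np.where(t[v])[0]
        if len(u)>5:
            L.append(W[v,u[-1]][:2]);R.append(W[v,u[0]][:2])
    for n,E in (('lowy(right)',R),('highy(left)',L)):
        E=np.array(E);
        p=np.polyfit(E[:,0],E[:,1],1);r=E[:,1]-np.polyval(p,E[:,0]);k=abs(r)<1.5;p=np.polyfit(E[k,0],E[k,1],1)
        print('  ',n,'yaw',np.degrees(np.arctan(p[0])).round(2),'y@600',np.polyval(p,600).round(1),'y@650',np.polyval(p,650).round(1),k.sum())
print('floor z',np.nanmedian(Z[150:160,280:310]).round(2),np.nanmedian(Z[200:260,275:285]).round(2))
fence((230,185,275,258),'right');fence((395,185,440,258),'left')
b=np.zeros(Z.shape,bool);b[165:285,300:400]=1
# panel low edge
t=b&(Z>11)&(Z<18);E=[]
for v in range(180,230,2):
    u=np.where(t[v])[0]
    if len(u)>5:E.append(W[v,u[0]][:2])
E=np.array(E);p=np.polyfit(E[:,0],E[:,1],1);print('panel right edge yaw',np.degrees(np.arctan(p[0])).round(2),'y@600',np.polyval(p,600).round(1),'y@650',np.polyval(p,650).round(1),'panel xmin',np.percentile(W[t][:,0],1).round(1))
t=np.zeros(Z.shape,bool);t[160:200,230:275]=1;t&=(Z>20)&(Z<28);print('fence tip x',np.nanmin(X[t]).round(1), W[t][np.argmin(X[t])].round(1))
E
python3 an.py w2; python3 - <<'E'
from h import *
d=np.load('w2.npz');W=d['W'];hsv=cv2.cvtColor(d['im'],cv2.COLOR_RGB2HSV)
m=(hsv[...,0]>45)&(hsv[...,0]<80)&(hsv[...,1]>90);m[:200]=0;m[:,:280]=0;m[:,360:]=0
z=W[...,2];print('packer pts',m.sum(),np.percentile(W[m],[1,50,99],axis=0).round(1))
T=m&(z>np.nanpercentile(z[m],99.5)-4);P=W[T];print('top rear',P.min(0).round(1),P.max(0).round(1),P[np.argmin(P[:,0])].round(1))
top(W,hsv,(100,125),'blue',box=(480,50,620,230))
E
```

```text
floor z -0.47 -0.3
right z 23.85 x min 599.2
   lowy(right) yaw -3.77 y@600 -1.5 y@650 -4.8 37
   highy(left) yaw -3.67 y@600 17.8 y@650 14.6 37
left z 24.0 x min 610.1
   lowy(right) yaw -3.9 y@600 156.1 y@650 152.7 37
   highy(left) yaw -3.9 y@600 175.4 y@650 172.0 37
panel right edge yaw -4.21 y@600 66.9 y@650 63.2 panel xmin 593.4
fence tip x 582.4 [582.4   7.6  22.4]
packer pts 5841 [[nan nan nan]
 [nan nan nan]
 [nan nan nan]]
top rear [612.5  61.6 299.4] [615.1  76.6 310.2] [612.5  66.3 304.6]
blue 2690 z 35.9 rect [array([581.3, 290.9]), array([ 17.5, 118.6]), np.float64(72.9)] pca ctr [581.1 290.9] yaw -17.23 L 116.1 w 16.4
```

{"name": "servo_tool", "arguments": {
  "motion": [-34,-5,0,0,0,0.002,0,-34,-5,0,0,0,0,0,-34,-5,0,0,0,0,0,-34,-5,0,0,0,0,0,-32,-3.5,-20,0,0,0,0,0,0,-32,0,0,0,0,0,0,-32,0,0,0,0,0,0,-32,0,0,0,0,0,0,-25,0,0,0,0,0,0,-8,0,0,0,0]
}}

```text
time_s: 4.75
ee_pos: [468.8, 43.3, 32.5]
ee_rot: [-179.6, 0.0, 86.3]
force: [-1.0, 0.2, 0.0]
gripper_width: 29.1
```

{"name": "servo_tool", "arguments": {
  "motion": [0,0,0,0,0,0,0,0,0,0,0,0,0,0,0,0,0,0,0,0,0]
}}

```text
time_s: 5.0
ee_pos: [473.8, 43.0, 36.7]
ee_rot: [179.8, -0.0, 86.2]
force: [-0.1, 1.1, -0.3]
gripper_width: 29.5
```

```bash
python3 - <<'E'
from h import *
f=grab_frame('scene');save('s2',f)
im=cv2.imread('pics/s2.png');cv2.imwrite('pics/s2z.png',cv2.resize(im[130:330,220:420],None,fx=3,fy=3,interpolation=cv2.INTER_CUBIC))
E
```

```text
(no output)
```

View pics/s2z.png

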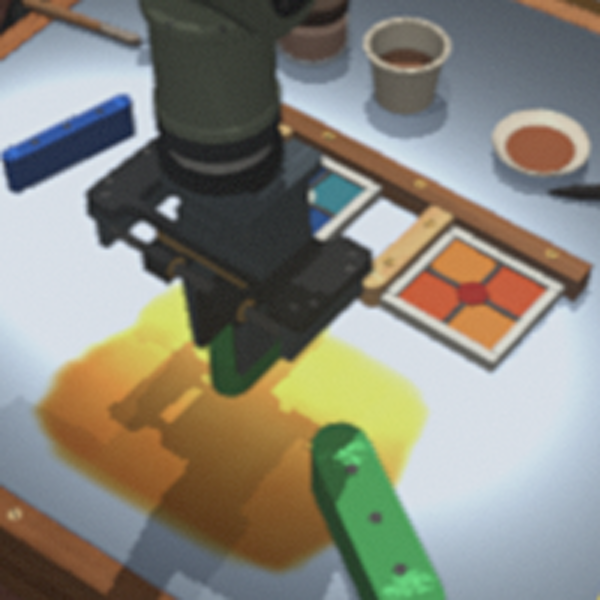

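{"name": "servo_tool", "arguments": {
  "motion": [11,-1.1,-3,0,0,0,0,11,-0.75,0,0,0,0,0,11,-0.75,0,0,0,0,0,11,-0.75,0,0,0,0,0,11,-0.75,0,0,0,0,0]
}}

```text
time_s: 5.47
ee_pos: [529.5, 38.3, 32.2]
ee_rot: [179.9, -0.0, 86.2]
force: [0.5, -0.4, -0.4]
gripper_width: 29.3
```

{"name": "servo_tool", "arguments": {
  "motion": [10,-0.7,0,0,0,0,0,10,-0.7,0,0,0,0,0,10,-0.7,0,0,0,0,0,0,0,0,0,0,0,0,0,0,0,0,0,0,0]
}}

```text
time_s: 5.88
ee_pos: [558.3, 36.3, 32.0]
ee_rot: [180.0, -0.0, 86.2]
force: [0.4, -0.0, -0.1]
gripper_width: 29.5
```

```bash
python3 - <<'E'
from h import *
s,f,W,hsv=look('w3')
f=grab_frame('scene');save('s3',f)
im=cv2.imread('pics/s3.png');cv2.imwrite('pics/s3z.png',cv2.resize(im[130:330,220:420],None,fx=3,fy=3,interpolation=cv2.INTER_CUBIC))
E
```

```text
5.8833 [558.3  36.3  32. ] [ 1.7997e+02 -1.0000e-02  8.6170e+01] [ 0.4 -0.  -0.1] 29.5
```

View pics/s3z.png

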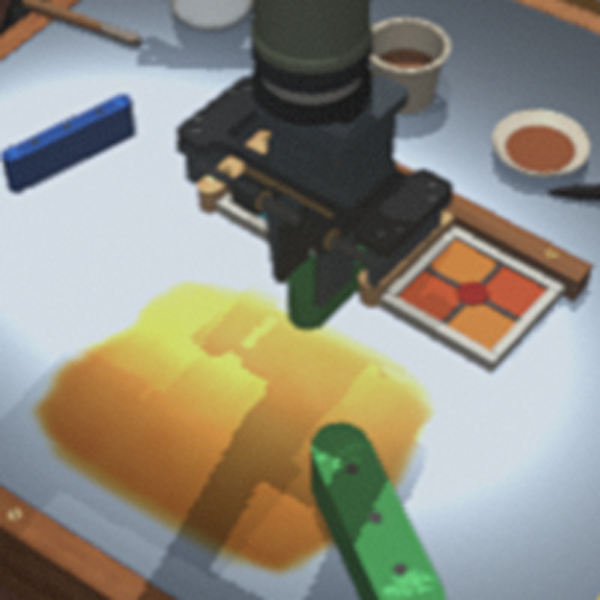

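View pics/w3.png

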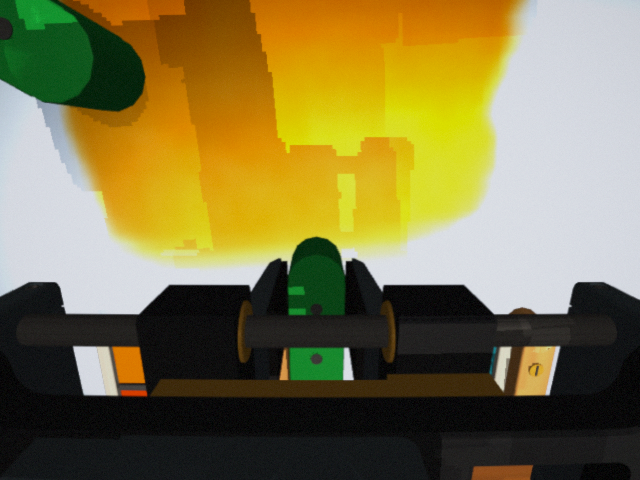

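{"name": "servo_tool", "arguments": {
  "motion": [0,0,0,0,0,0,50,0,0,0,0,0,0,50,0,0,0,0,0,0,50,0,0,0,0,0,0,50,-16,1,0,0,0,0,50,-17,1.2,0,0,0,0,50,-18,1.2,0,0,0,0,50,0,0,0,0,0,0,0,0,0,0,0,0,0,0,0,0,0,0,0,0,0]
}}

```text
time_s: 6.82
ee_pos: [507.9, 39.8, 32.5]
ee_rot: [179.9, -0.0, 86.2]
force: [0.1, -0.5, 0.4]
gripper_width: 28.5
```

```bash
python3 - <<'E'
from h import *
s,f,W,hsv=look('w4')
f=grab_frame('scene');save('s4',f)
im=cv2.imread('pics/s4.png');cv2.imwrite('pics/s4z.png',cv2.resize(im[130:330,220:420],None,fx=3,fy=3,interpolation=cv2.INTER_CUBIC))
E
```

```text
6.8167 [507.9  39.8  32.5] [ 1.7988e+02 -2.0000e-02  8.6180e+01] [ 0.1 -0.5  0.4] 28.5
```

View pics/s4z.png

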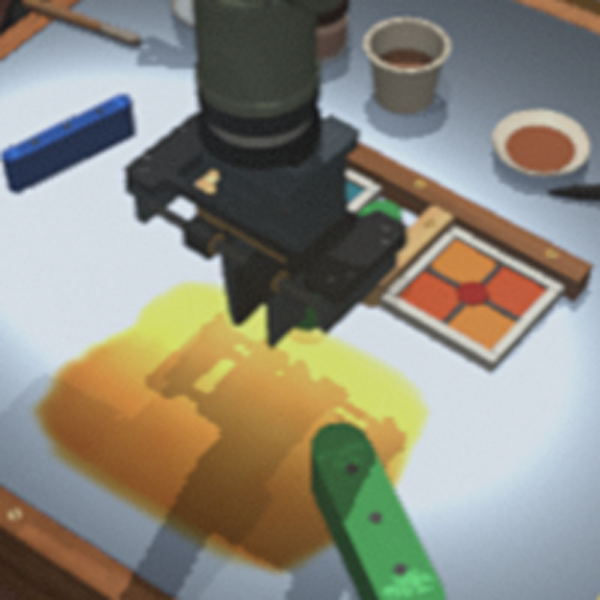

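View pics/w4.png

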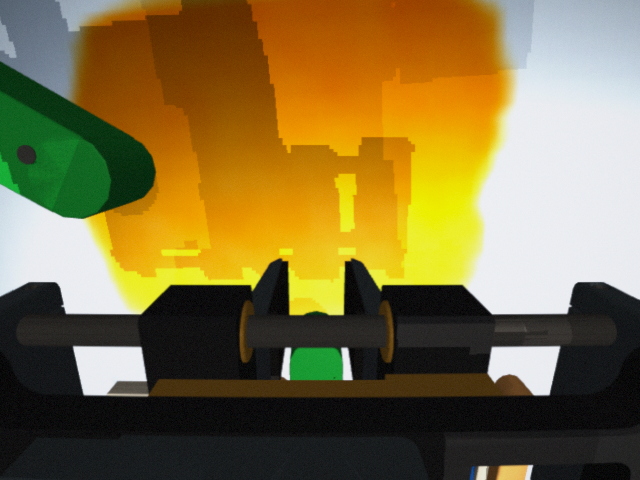

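{"name": "servo_tool", "arguments": {
  "motion": [0,0,0,0,0,0,0,0,0,0,0,0,0,0,0,0,0,0,0,0,0,8,-0.5,0,0,0,0,0,8,-0.5,0,0,0,0,0,6,-0.4,0,0,0,0,0,6,-0.4,0,0,0,0,0,4,-0.3,0,0,0,0,0,0,0,0,0,0,0,0,0,0,0,0,0,0,0]
}}

```text
time_s: 7.75
ee_pos: [538.7, 37.6, 32.0]
ee_rot: [-180.0, -0.0, 86.2]
force: [-0.3, 0.1, 0.3]
gripper_width: 0.9
```

{"name": "servo_tool", "arguments": {
  "motion": [3,-0.2,0,0,0,0,0,2,-0.2,0,0,0,0,0,0,0,0,0,0,0,0]
}}

```text
time_s: 8.0
ee_pos: [543.9, 37.3, 32.2]
ee_rot: [180.0, -0.0, 86.2]
force: [0.3, -0.2, -0.1]
gripper_width: 0.7
```

{"name": "servo_tool", "arguments": {
  "motion": [2,-0.1,0,0,0,0,0,1.5,-0.1,0,0,0,0,0,0,0,0,0,0,0,0,0,0,0,0,0,0,0]
}}

```text
time_s: 8.33
ee_pos: [547.2, 37.1, 32.1]
ee_rot: [180.0, -0.0, 86.2]
force: [-0.1, 0.0, 0.3]
gripper_width: 0.2
```

{"name": "servo_tool", "arguments": {
  "motion": [1.5,-0.1,0,0,0,0,0,1.5,-0.1,0,0,0,0,0,0,0,0,0,0,0,0]
}}

```text
time_s: 8.58
ee_pos: [548.2, 36.9, 31.8]
ee_rot: [-179.7, 0.0, 86.2]
force: [-4.4, 0.5, 2.4]
gripper_width: 0.6
```

{"name": "servo_tool", "arguments": {
  "motion": [1.5,-0.1,0,0,0,0,0,0,0,0,0,0,0,0,0,0,0,0,0,0,0]
}}

```text
time_s: 8.83
ee_pos: [548.3, 36.9, 31.7]
ee_rot: [-179.6, 0.0, 86.2]
force: [-7.0, 0.4, 5.0]
gripper_width: 0.4
```

{"name": "servo_tool", "arguments": {
  "motion": [-30,2,0,0,0,0,0,-6,0,35,0,0,0,100,0,0,35,0,0,0,100,3,33,30,0,0,-0.033,100,4,33,0,0,0,-0.033,100,4,33,0,0,0,-0.033,100,4,33,0,0,0,-0.033,100,4,33,0,0,0,-0.033,100,4,33,0,0,0,-0.033,100,4,33,0,0,0,-0.032,100]
}}

```text
time_s: 9.67
ee_pos: [543.2, 269.5, 130.3]
ee_rot: [179.9, -0.1, 72.9]
force: [0.5, -1.0, -0.9]
gripper_width: 57.2
```

{"name": "servo_tool", "arguments": {
  "motion": [2,31,0,0,0,0,100,0,0,0,0,0,0,100,0,0,0,0,0,0,100]
}}

```text
time_s: 9.92
ee_pos: [544.7, 300.1, 129.8]
ee_rot: [179.9, -0.0, 73.2]
force: [-0.4, -0.8, -0.1]
gripper_width: 77.2
```

```bash
python3 - <<'E'
from h import *
s,f,W,hsv=look('w5')
top(W,hsv,(100,125),'blue',box=(200,50,450,330))
f=grab_frame('scene');save('s5',f)
im=cv2.imread('pics/s5.png');cv2.imwrite('pics/s5z.png',cv2.resize(im[130:330,220:420],None,fx=3,fy=3,interpolation=cv2.INTER_CUBIC))
E
```

```text
9.9167 [544.7 300.1 129.8] [ 1.7994e+02 -3.0000e-02  7.3150e+01] [-0.4 -0.8 -0.1] 77.2
blue 1876 z 35.9 rect [array([564.9, 296.7]), array([15.2, 85.9]), np.float64(72.8)] pca ctr [564.8 296.6] yaw -17.24 L 84.5 w 15.0
```

View pics/w5.png

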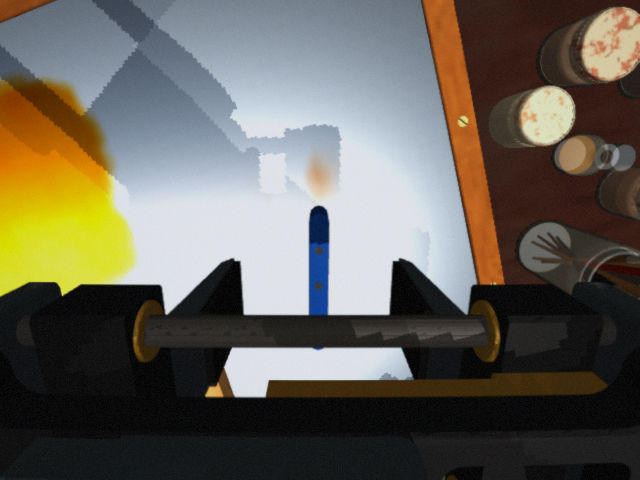

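View pics/s5z.png

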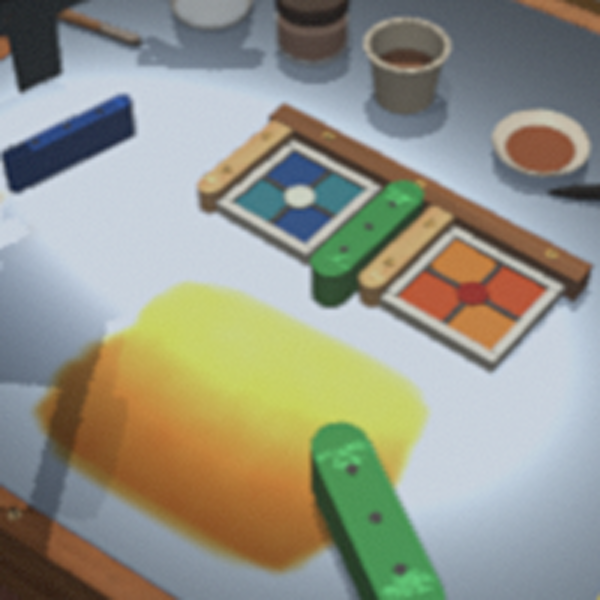

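{"name": "servo_tool", "arguments": {
  "motion": [0.5,1,-32,0,0,0,100,0,0,-32,0,0,0,100,0,0,-30,0,0,0,100,0,0,-4,0,0,0,100,0,0,0,0,0,0,0,0,0,0,0,0,0,0,0,0,0,0,0,0,0,0,0,0,0,0,0,0,0,0,0,0,0,0,0,0,0,0,0,0,0,0]
}}

```text
time_s: 10.85
ee_pos: [545.4, 299.8, 33.2]
ee_rot: [179.9, -0.1, 73.0]
force: [-0.8, -0.2, 0.1]
gripper_width: 54.0
```

{"name": "servo_tool", "arguments": {
  "motion": [0,0,0,0,0,0,0,0,0,0,0,0,0,0,0,0,0,0,0,0,0,0,0,0,0,0,0,0,0,0,0,0,0,0,0,0,0,0,0,0,0,0]
}}

```text
time_s: 11.35
ee_pos: [544.8, 299.6, 32.0]
ee_rot: [-180.0, -0.0, 73.0]
force: [-0.3, -0.2, -0.1]
gripper_width: 15.8
```

{"name": "servo_tool", "arguments": {
  "motion": [0,0,38,0,0,0,0,0,0,38,0,0,0,0,12,-29,25,0,0,0.029,0,12,-29,20,0,0,0.029,0,12,-29,15,0,0,0.029,0,12,-29,15,0,0,0.029,0,12,-29,0,0,0,0.029,0,12,-29,0,0,0,0.029,0,12,-29,0,0,0,0.029,0,11,-30,0,0,0,0.027,0]
}}

```text
time_s: 12.18
ee_pos: [640.2, 65.2, 183.0]
ee_rot: [-180.0, -0.0, 86.3]
force: [0.6, 0.6, -0.5]
gripper_width: 15.2
```

{"name": "servo_tool", "arguments": {
  "motion": [0,0,0,0,0,0,0,0,0,0,0,0,0,0,0,0,0,0,0,0,0]
}}

```text
time_s: 12.43
ee_pos: [639.5, 66.8, 182.7]
ee_rot: [-179.9, -0.0, 86.1]
force: [-0.8, -0.4, -1.6]
gripper_width: 15.3
```

```bash
python3 - <<'E'
from h import *
s,f,W,hsv=look('w6')
m=(hsv[...,0]>45)&(hsv[...,0]<80)&(hsv[...,1]>90)&(W[...,2]>31)&(W[...,2]<42);m[:130]=0
P=W[m];print(len(P))
L=[];R=[]
for v in range(130,300,2):
    u=np.where(m[v])[0]
    if len(u)>8: R.append(W[v,u[0]][:2]);L.append(W[v,u[-1]][:2])
for n,E in(('R',R),('L',L)):
    E=np.array(E);p=np.polyfit(E[:,0],E[:,1],1)
    for _ in range(3):
        k=abs(E[:,1]-np.polyval(p,E[:,0]))<1.5;p=np.polyfit(E[k,0],E[k,1],1)
    print(n,np.degrees(np.arctan(p[0])).round(2),np.polyval(p,[600,650]).round(1),E[:,0].min().round(1),k.sum())
print('rear x',np.percentile(P[:,0],.5).round(1))
E
python3 an.py w6
```

```text
12.4333 [639.5  66.8 182.7] [-1.7994e+02 -3.0000e-02  8.6130e+01] [-0.8 -0.4 -1.6] 15.3
3723
R -3.81 [20.6 17.2] 565.0 54
L -3.81 [49.7 46.4] 565.7 50
rear x 565.7
floor z 0.61 35.86
right z 23.89 x min 599.2
   lowy(right) yaw -3.47 y@600 -1.5 y@650 -4.6 37
   highy(left) yaw -3.65 y@600 17.5 y@650 14.3 37
left z 23.97 x min 609.7
   lowy(right) yaw -3.96 y@600 156.2 y@650 152.8 37
   highy(left) yaw -3.65 y@600 175.3 y@650 172.1 37
panel right edge yaw -2.91 y@600 66.4 y@650 63.8 panel xmin 593.2
fence tip x 582.3 [582.3   8.6  23.3]
```

View pics/w6.png

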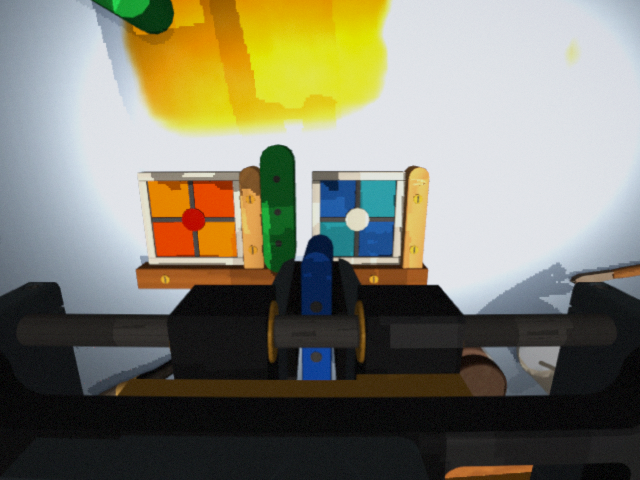

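{"name": "servo_tool", "arguments": {
  "motion": [-37,0,0,0,0,0,0,-37,0,0,0,0,0,0,-37,0,0,0,0,0,0,-37,0,0,0,0,0,0,-37,0,-20,0,0,0,0,0,0,-32,0,0,0,0,0,0,-32,0,0,0,0,0,0,-32,0,0,0,0,0,0,-25,0,0,0,0,0,0,-8,0,0,0,0]
}}

```text
time_s: 13.32
ee_pos: [452.1, 67.3, 31.6]
ee_rot: [-179.6, 0.0, 86.3]
force: [-6.7, 4.3, 29.8]
gripper_width: 15.4
```

{"name": "servo_tool", "arguments": {
  "motion": [0,0,0,0,0,0,0,0,0,0,0,0,0,0,0,0,0,0,0,0,0]
}}

```text
time_s: 13.57
ee_pos: [456.3, 67.1, 35.3]
ee_rot: [179.9, -0.0, 86.2]
force: [-0.0, 0.5, 0.2]
gripper_width: 15.4
```

```bash
python3 - <<'E'
from h import *
s=sensors.state();print(s['ee_pos'].round(1),s['ee_rot'].round(2), 'line y',56.6-0.0673*(s['ee_pos'][0]-600))
f=grab_frame('scene');save('s6',f);W=cloud(f);np.savez('s6c.npz',W=W,im=f['image'])
im=cv2.imread('pics/s6.png');cv2.imwrite('pics/s6z.png',cv2.resize(im[140:290,240:400],None,fx=5,fy=4,interpolation=cv2.INTER_CUBIC))
E
```

```text
[456.3  67.1  35.3] [ 1.7986e+02 -3.0000e-02  8.6220e+01] line y 66.27350807897892
```

View pics/s6z.png

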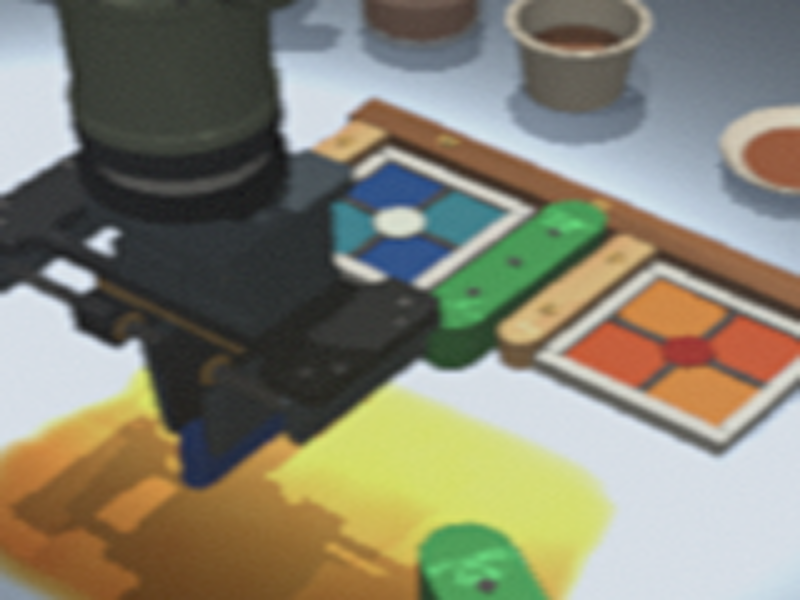

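{"name": "servo_tool", "arguments": {
  "motion": [8,-1.3,-2.3,0,0,0,0,8,-0.55,0,0,0,0,0,8,-0.55,0,0,0,0,0,8,-0.55,0,0,0,0,0,6,-0.4,0,0,0,0,0,0,0,0,0,0,0,0,0,0,0,0,0,0,0]
}}

```text
time_s: 14.2
ee_pos: [493.5, 63.1, 31.8]
ee_rot: [-180.0, -0.0, 86.2]
force: [-0.4, -0.2, -0.9]
gripper_width: 15.5
```

```bash
python3 - <<'E'
from h import *
s=sensors.state();print(s['ee_pos'].round(1),s['ee_rot'].round(2),s['force'].round(1), 'line y',56.6-0.0673*(s['ee_pos'][0]-600))
f=grab_frame('scene');save('s7',f)
im=cv2.imread('pics/s7.png');cv2.imwrite('pics/s7z.png',cv2.resize(im[140:290,240:400],None,fx=5,fy=4,interpolation=cv2.INTER_CUBIC))
f=grab_frame('side');save('d7',f)
im=cv2.imread('pics/d7.png');cv2.imwrite('pics/d7z.png',cv2.resize(im[180:300,250:410],None,fx=5,fy=5,interpolation=cv2.INTER_CUBIC))
E
```

```text
[493.5  63.1  31.8] [-179.98   -0.     86.16] [-0.4 -0.2 -0.9] line y 63.76511752291466
```

View pics/s7z.png

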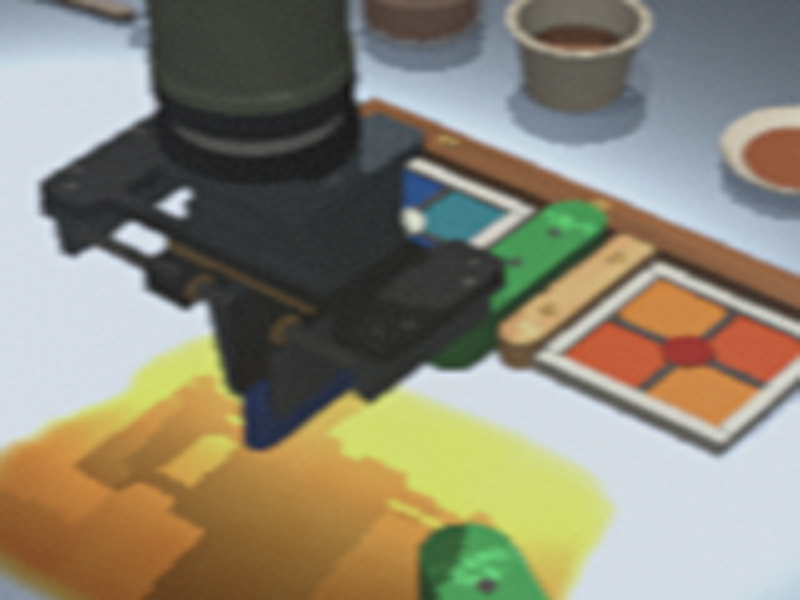

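View pics/d7z.png

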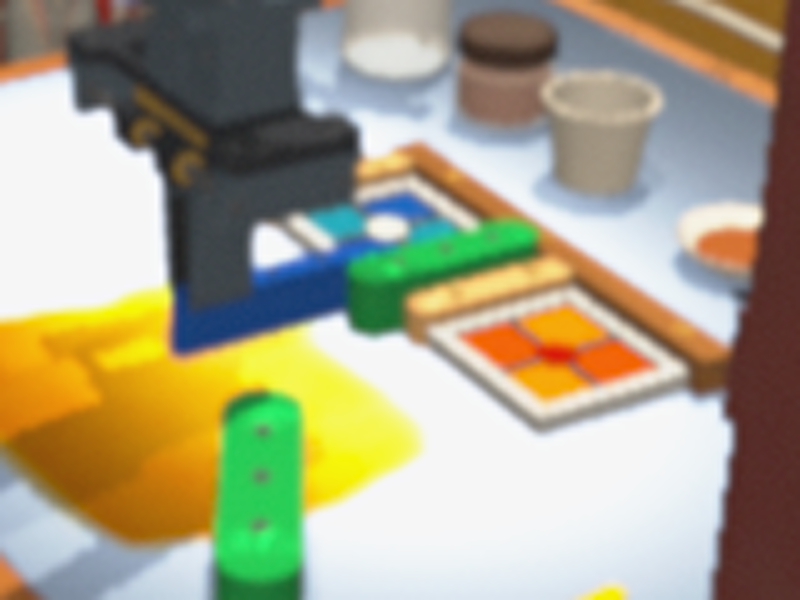

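{"name": "servo_tool", "arguments": {
  "motion": [6,0,0,0,0,0,0,6,-0.3,0,0,0,0,0,6,-0.4,0,0,0,0,0,6,-0.4,0,0,0,0,0,0,0,0,0,0,0,0]
}}

```text
time_s: 14.72
ee_pos: [519.0, 61.8, 32.0]
ee_rot: [179.9, 0.0, 86.2]
force: [0.8, -2.7, -0.8]
gripper_width: 15.4
```

```bash
python3 - <<'E'
from h import *
s=sensors.state();print(s['ee_pos'].round(1),s['ee_rot'].round(2),s['force'].round(1),s['torque'].round(2), 'line y',56.6-0.0673*(s['ee_pos'][0]-600))
f=grab_frame('side');save('d8',f)
im=cv2.imread('pics/d8.png');cv2.imwrite('pics/d8z.png',cv2.resize(im[180:300,250:410],None,fx=5,fy=5,interpolation=cv2.INTER_CUBIC))
E
```

```text
[519.   61.8  32. ] [1.799e+02 1.000e-02 8.616e+01] [ 0.8 -2.7 -0.8] [-0.45 -0.05 -0.15] line y 62.054646358472155
```

View pics/d8z.png

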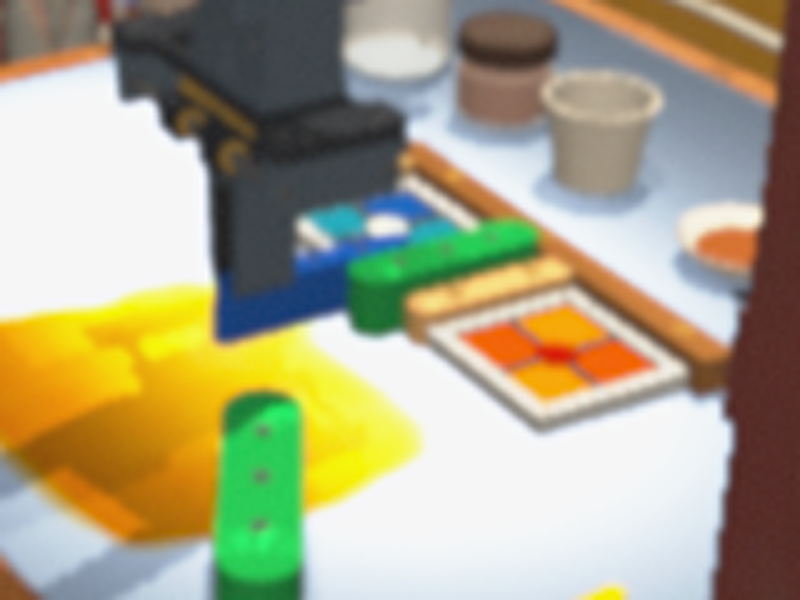

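{"name": "servo_tool", "arguments": {
  "motion": [5,-0.8,0,0,0,0,0,6,-0.6,0,0,0,0,0,6,-0.4,0,0,0,0,0,5,-0.35,0,0,0,0,0,0,0,0,0,0,0,0]
}}

```text
time_s: 15.18
ee_pos: [540.9, 59.9, 32.0]
ee_rot: [179.9, -0.0, 86.2]
force: [0.2, -0.3, -1.4]
gripper_width: 15.5
```

```bash
python3 - <<'E'
from h import *
s=sensors.state();print(s['ee_pos'].round(1),s['ee_rot'].round(2),s['force'].round(1),s['torque'].round(2))
f=grab_frame('scene');save('s9',f)
im=cv2.imread('pics/s9.png');cv2.imwrite('pics/s9z.png',cv2.resize(im[140:290,240:400],None,fx=5,fy=4,interpolation=cv2.INTER_CUBIC))
E
```

```text
[540.9  59.9  32. ] [ 1.7989e+02 -2.0000e-02  8.6170e+01] [ 0.2 -0.3 -1.4] [-0.3  -0.13 -0.07]
```

View pics/s9z.png

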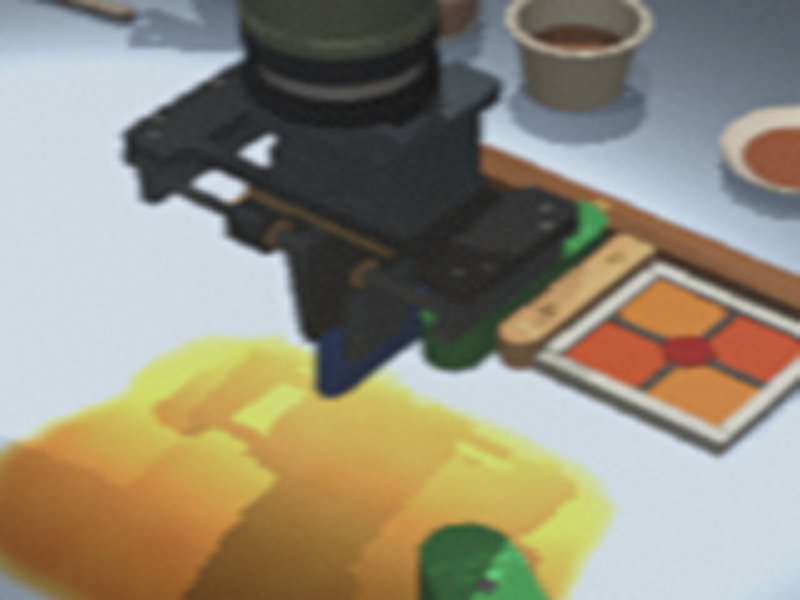

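{"name": "servo_tool", "arguments": {
  "motion": [0,0,0,0,0,0,42,0,0,0,0,0,0,42,0,0,0,0,0,0,42,0,0,0,0,0,0,42,-16,1,0,0,0,0,42,-17,1.2,0,0,0,0,42,-18,1.2,0,0,0,0,42,0,0,0,0,0,0,0,0,0,0,0,0,0,0,0,0,0,0,0,0,0]
}}

```text
time_s: 16.07
ee_pos: [489.7, 63.5, 32.4]
ee_rot: [179.9, -0.0, 86.2]
force: [0.0, -0.8, 0.1]
gripper_width: 21.1
```

{"name": "servo_tool", "arguments": {
  "motion": [0,0,0,0,0,0,0,0,0,0,0,0,0,0,0,0,0,0,0,0,0,0,0,0,0,0,0,0]
}}

```text
time_s: 16.4
ee_pos: [488.7, 63.3, 31.9]
ee_rot: [180.0, -0.0, 86.2]
force: [-0.4, -0.0, -0.4]
gripper_width: 0.6
```

```bash
python3 - <<'E'
from h import *
s,f,W,hsv=look('w10')
f=grab_frame('scene');save('s10',f)
im=cv2.imread('pics/s10.png');cv2.imwrite('pics/s10z.png',cv2.resize(im[140:290,240:400],None,fx=5,fy=4,interpolation=cv2.INTER_CUBIC))
E
```

```text
16.4 [488.7  63.3  31.9] [ 1.7999e+02 -1.0000e-02  8.6170e+01] [-0.4 -0.  -0.4] 0.6
```

View pics/s10z.png

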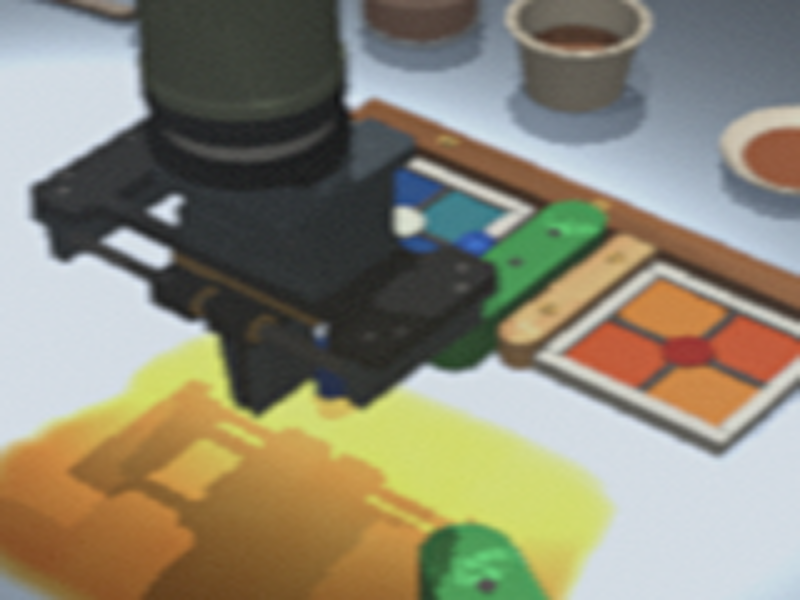

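View pics/w10.png

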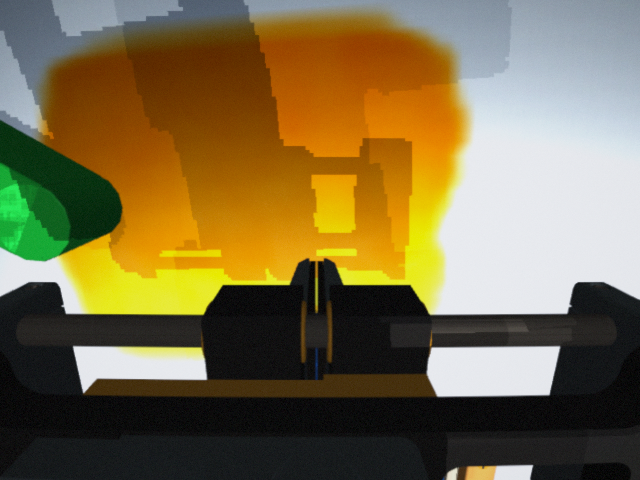

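{"name": "servo_tool", "arguments": {
  "motion": [8,-0.55,0,0,0,0,0,8,-0.55,0,0,0,0,0,8,-0.55,0,0,0,0,0,6,-0.4,0,0,0,0,0,6,-0.4,0,0,0,0,0,6,-0.4,0,0,0,0,0,6,-0.4,0,0,0,0,0,0,0,0,0,0,0,0]
}}

```text
time_s: 17.17
ee_pos: [537.9, 60.0, 32.0]
ee_rot: [179.9, -0.0, 86.2]
force: [0.3, -0.2, -0.7]
gripper_width: 0.6
```

{"name": "servo_tool", "arguments": {
  "motion": [4,-0.3,0,0,0,0,0,3,-0.2,0,0,0,0,0,2,-0.15,0,0,0,0,0,0,0,0,0,0,0,0]
}}

```text
time_s: 17.5
ee_pos: [545.6, 59.4, 32.0]
ee_rot: [180.0, -0.0, 86.2]
force: [1.1, -0.1, 0.3]
gripper_width: 0.1
```

{"name": "servo_tool", "arguments": {
  "motion": [2,-0.15,0,0,0,0,0,1.5,-0.1,0,0,0,0,0,0,0,0,0,0,0,0,0,0,0,0,0,0,0]
}}

```text
time_s: 17.83
ee_pos: [548.8, 59.2, 32.0]
ee_rot: [180.0, -0.0, 86.2]
force: [-0.1, 1.0, -0.1]
gripper_width: 0.5
```

{"name": "servo_tool", "arguments": {
  "motion": [1.5,-0.1,0,0,0,0,0,1,-0.1,0,0,0,0,0,0,0,0,0,0,0,0,0,0,0,0,0,0,0]
}}

```text
time_s: 18.17
ee_pos: [549.9, 59.0, 31.7]
ee_rot: [-179.8, 0.0, 86.2]
force: [-4.6, 0.5, 0.4]
gripper_width: 0.5
```

Contact exactly at the expected depth. Slightly more, then back off and look.

{"name": "servo_tool", "arguments": {
  "motion": [1.5,-0.1,0,0,0,0,0,0,0,0,0,0,0,0,0,0,0,0,0,0,0]
}}

```text
time_s: 18.42
ee_pos: [550.2, 58.9, 31.6]
ee_rot: [-179.7, 0.0, 86.2]
force: [-7.5, -0.0, 3.7]
gripper_width: 0.4
```

{"name": "servo_tool", "arguments": {
  "motion": [-20,1.3,0,0,0,0,0,-15,1,10,0,0,0,0,0,0,40,0,0,0,0,0,0,40,0,0,0,0,0,0,40,0,0,0,0,30,0,20,0,0,0,0,35,0,0,0,0,0,0,35,0,0,0,0,0,0,25,0,0,0,0,0,0,0,0,0,0,0,0,0]
}}

```text
time_s: 19.25
ee_pos: [648.4, 60.9, 181.6]
ee_rot: [179.6, -0.0, 86.1]
force: [0.2, 0.3, 0.4]
gripper_width: 0.4
```

{"name": "servo_tool", "arguments": {
  "motion": [0,0,0,0,0,0,0,0,0,0,0,0,0,0]
}}

```text
time_s: 19.42
ee_pos: [642.4, 61.1, 181.6]
ee_rot: [-180.0, 0.0, 86.2]
force: [-0.6, 0.4, -0.7]
gripper_width: 0.3
```

```bash
python3 - <<'E'
from h import *
s,f,W,hsv=look('w11')
def edges(hr,name,box):
    m=(hsv[...,0]>hr[0])&(hsv[...,0]<hr[1])&(hsv[...,1]>90)&(W[...,2]>31)&(W[...,2]<42)
    b=np.zeros_like(m);b[box[1]:box[3],box[0]:box[2]]=1;m&=b
    P=W[m];print(name,len(P),'z',np.percentile(P[:,2],[5,50,95]).round(1))
    R=[];L=[]
    for v in range(box[1],box[3],2):
        u=np.where(m[v])[0]
        if len(u)>5:R.append(W[v,u[0]][:2]);L.append(W[v,u[-1]][:2])
    for n,E in(('R',R),('L',L)):
        E=np.array(E);p=np.polyfit(E[:,0],E[:,1],1)
        for _ in range(3):
            k=abs(E[:,1]-np.polyval(p,E[:,0]))<1.5;p=np.polyfit(E[k,0],E[k,1],1)
        print(n,np.degrees(np.arctan(p[0])).round(2),np.polyval(p,[600,650]).round(1),k.sum())
    ex=np.array([.9977,-.0671]);j=(P[:,:2]-[583,18.8])@ex;print('jig x range',np.percentile(j,[.3,99.7]).round(1))
edges((45,80),'green',(200,100,400,320));edges((100,125),'blue',(270,100,315,320))
f=grab_frame('scene');save('s11',f)
im=cv2.imread('pics/s11.png');cv2.imwrite('pics/s11z.png',cv2.resize(im[140:290,240:400],None,fx=5,fy=4,interpolation=cv2.INTER_CUBIC))
f=grab_frame('side');save('d11',f)
im=cv2.imread('pics/d11.png');cv2.imwrite('pics/d11z.png',cv2.resize(im[180:300,250:410],None,fx=5,fy=5,interpolation=cv2.INTER_CUBIC))
E
python3 an.py w11
```

```text
19.4167 [642.4  61.1 181.6] [-179.98    0.     86.17] [-0.6  0.4 -0.7] 0.3
green 3873 z [34.7 35.9 37.1]
R -3.33 [19.6 16.7] 55
L -3.51 [48.4 45.3] 56
jig x range [-19.   97.2]
blue 1646 z [34.7 35.9 37.1]
R -4.07 [50.5 46.9] 58
L -3.94 [62.9 59.5] 59
jig x range [-19.   89.3]
floor z 35.6 35.98
right z 23.95 x min 602.4
   lowy(right) yaw -3.58 y@600 -1.6 y@650 -4.7 37
   highy(left) yaw -2.91 y@600 16.6 y@650 14.0 37
left z 24.05 x min 612.8
   lowy(right) yaw -3.98 y@600 156.2 y@650 152.7 37
   highy(left) yaw -3.8 y@600 175.4 y@650 172.0 37
panel right edge yaw -3.77 y@600 66.7 y@650 63.4 panel xmin 593.7
fence tip x 582.1 [582.1   8.6  21.8]
```

View pics/w11.png

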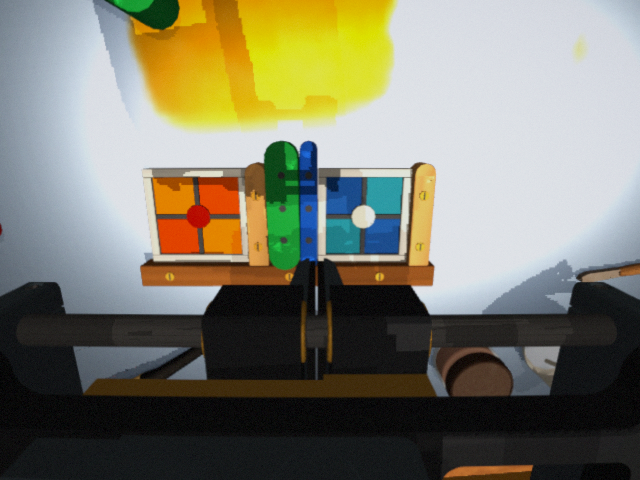

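View pics/s11z.png

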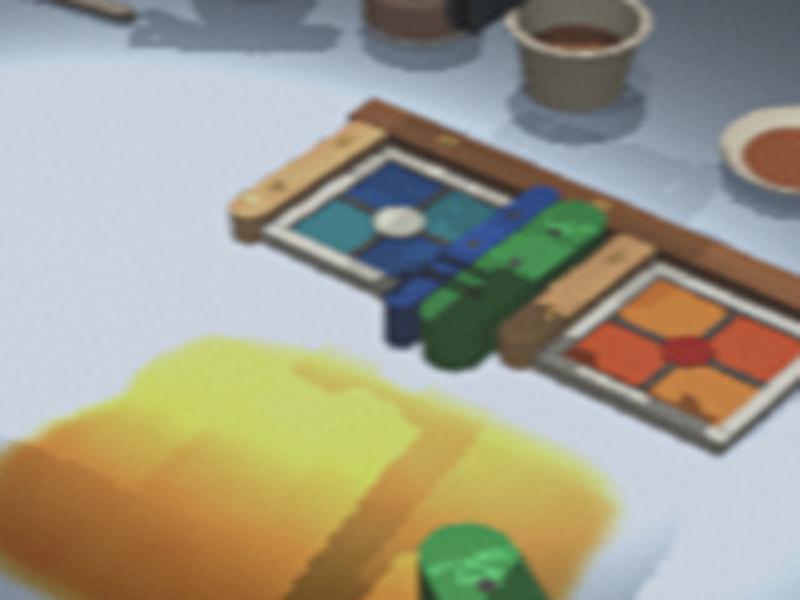

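View pics/d11z.png

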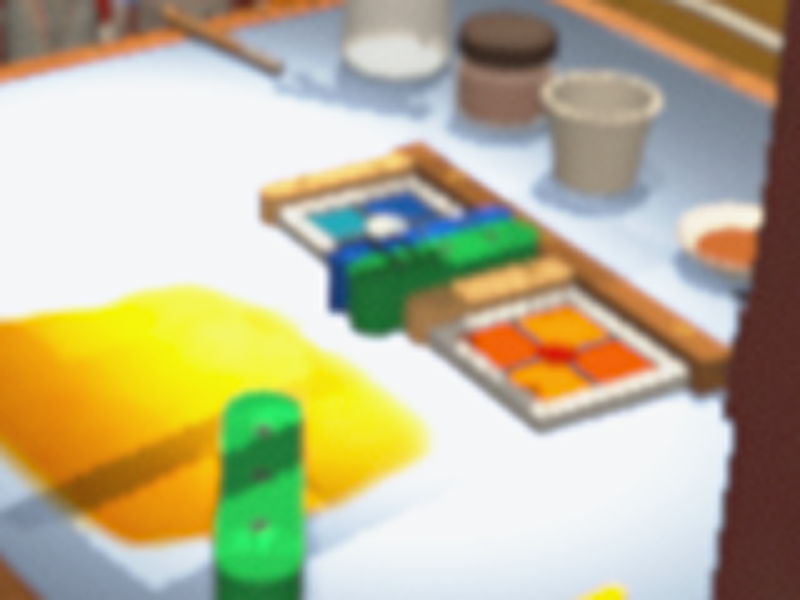

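```bash
python3 -c "
from workcell import env
print(env.job_done())"
```

```text
the job is handed in; nothing more can be done
None
```

The job is handed in, finished at about 19.5 s of the 64 s allowed. The blue panel was in the bay, leaving a 48.5 mm gap, so I used the smaller green (30 mm) and blue (16 mm) packers, 46 mm together. Green went in first and blue beside it, each slid in from the near end and pushed home with the closed fingers.

**Last checks**
- **Depth:** each push stopped on contact (about 7 N) where full depth was expected. Both near ends measured about 19–20 mm out of the mouth.
- **Upright:** both packer tops measured 36 mm high, so both stand flat on the surface.
- **Fit:** they lie parallel to the fence, with about 2 mm of total slack.
- **Left alone:** no move of either panel showed, and the yellow and red packers and the large green look-alike were not handled. The arm ended clear of everything.

**What disagreed or went less smoothly**
- **Position readings:** the wrist camera and the tool position differed by about 1.5 mm sideways, and the scene camera read the packers about 3 mm off in y. I split the wrist-camera difference when lining up the blue packer, and it went in with at most 2.7 N of side force.
- **Brief knock:** lowering the blue packer touched the surface with about 30 N for a moment.

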